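# Put the pie paddles up for the night by the bench lamp

### The arm

A 7-joint arm with a two-finger parallel gripper is mounted at the origin on the work surface. World frame = base frame: x ahead of the robot, y to its left, z up, the work surface at z = 0. Lengths are in mm, angles in rad, forces in N, time in s.
With the tool pointing down it reaches from about 400 to 875 mm from the base axis. Payload 19.3 kg.
Tool frame: the origin (TCP) lies at the very end of the fingers, on their centre line; the grasp point (between the pads) lies env.grip_depth behind it (env.grip_depth is the distance from the TCP to the grasp point, in mm); z points along the fingers, y is the line along which they close (so a half turn about z gives the same grasp; the last joint's range is limited). The gripper opens to 85 mm and grips with 20 to 120 N. Pads are 22 mm wide; open, the fingers measure 114 mm over their backs; the gripper's body (76 mm by 85 mm) begins 54 mm behind the grasp point. The pads swing forward as they close: fully open they stand 13 mm farther back than shut.
Start: joints at [1.229, 0.521, -0.036, 1.599, 0.021, 1.021, -0.113], TCP at [167.763, -602.055, 231.291] pointing down, gripper open.
Joint ranges: [-2.91, 2.91], [-0.3, 2.13], [-1.5, 1.42], [0.17, 2.43], [-1.26, 4.41], [0.16, 1.93], [-2.52, 2.52]. Speed limits (rad/s): [1.89, 1.89, 2.39, 2.39, 3.01, 3.01, 3.01].

### API

Orientations are given as [roll, pitch, yaw] about the fixed x, y, z axes, in that order (R = Rz(yaw) Ry(pitch) Rx(roll)).
In Python, from cell import env gives the robot as it stands.
- The arm moves only by the tool drive_tool, never from a script. Its arguments are lists of equal length, an entry for each row: "fingers": the finger opening in mm, from 0 to 85.4; "dp": the shift along the tool's x, y, z in mm, a list of three; "roll": the turn about the tool's z in degrees. A call has 1 to 12 rows; each row shifts and turns the commanded pose from where the row before left it, along the tool's axes as they then stand; what a row does not reach is not made up. A row lasts 1/12 s, in which the tool goes at most 41.7 mm and 7.16 degrees, less where a joint would pass 70% of its speed; a pose out of reach is approached as far as the arm can. A call is refused whole if a number of a shift passes 41.7 or a number of a turn 7.16, either way. A call with a gripper value outside its range is refused whole. The fingers move at their own pace and stop on an object; "newtons" is the grip in N (left out, the last holds). Time passes only in rows, so rows that do not move let the fingers close. It gives the time, the measured TCP pose, the force, the opening and the grip force at its end, in the units of the state.
- env.get_state(): the state, without advancing time (a new reading comes with each control period).
- env.capture(name): name is "scene" or "top"; returns a dict with "img" (420x560x3 uint8, red, green, blue), "z_map" (420x560 float32, mm along the optical axis (not along the pixel's ray), 0 where there is no reading), "vfov" (degrees; the focal length in pixels is half the picture's height over the tangent of half this angle, whatever the lens; pixels are square), "cx", "cy" (the principal point, pixels), "eye" and "rotation" of the camera in the world. Camera axes: x right, y down, z forward; pixel columns grow to the right and rows downward; lengths in mm; the calibration is good to about 2 mm. A picture is of the moment at which its call begins.
- env.job_done(): hands the job in; it is judged then, once.
The state is a dict: "time_s": time; "joint_pos": joint angles; "qvel": joint speeds; "joint_torque": joint torques, N m; "ee_pos": TCP position; "eef_rot": TCP orientation; "wrist_force": force on the tool from outside, world axes, zero at the start; "moment": the same for the moment, N m; "gripper_width": opening from 0.0 (shut) to 1.0 (fully open); "finger_force": force on a finger pad.
Only numpy, scipy, OpenCV 4.12 (cv2) and the standard library are available. Lean on these libraries where they do the work, as an engineer would, in place of code of your own. Each camera call takes 0.05 s, during which the arm holds its last target. There are 200 camera calls.

### The job

The packing bench in the hall basement is being closed for the night. Pull the bench lamp's knob out to its stop to have light before you touch the paddles, hang every white pie paddle that lies on the bench by the hole in its handle on the peg rail, one to a peg, and once they all hang still push the lamp's knob fully home again. Do not knock over the mug or the bottle.

Things in the scene. Friction and masses are not known exactly. Their poses are not given: they have to be found in the camera images.
- paddle1: white plastic pie paddle, square blade 62 mm wide, 15 mm thick, 0.11 kg, flat on the bench at first (None if absent). Origin: underside of the handle, midway across, where to grip it. x points along the handle to the end with the hole, z is the board's normal. Handle 36 mm wide, from x = -35 to +72 mm; blade from -35 to -117 mm; round hole 24 mm across, centred at x = +50 mm. Both faces alike
- paddle1_hole (a point): centre of the hole in the handle of paddle1, halfway through the thickness; axes as the paddle's
- paddle2: white plastic pie paddle, round blade 66 mm across, 15 mm thick, 0.11 kg, flat on the bench at first (None if absent). Origin: underside of the handle, midway across, where to grip it. x points along the handle to the end with the hole, z is the board's normal. Handle 36 mm wide, from x = -35 to +72 mm; blade from -37 to -103 mm; round hole 24 mm across, centred at x = +50 mm. Both faces alike
- paddle2_hole (a point): centre of the hole in the handle of paddle2, halfway through the thickness; axes as the paddle's
- paddle3: white plastic pie paddle, square blade 62 mm wide, 15 mm thick, 0.11 kg, flat on the bench at first (None if absent). Origin: underside of the handle, midway across, where to grip it. x points along the handle to the end with the hole, z is the board's normal. Handle 36 mm wide, from x = -35 to +72 mm; blade from -35 to -117 mm; round hole 24 mm across, centred at x = +50 mm. Both faces alike
- paddle3_hole (a point): centre of the hole in the handle of paddle3, halfway through the thickness; axes as the paddle's
- paddle4: white plastic pie paddle, round blade 66 mm across, 15 mm thick, 0.11 kg, flat on the bench at first (None if absent). Origin: underside of the handle, midway across, where to grip it. x points along the handle to the end with the hole, z is the board's normal. Handle 36 mm wide, from x = -35 to +72 mm; blade from -37 to -103 mm; round hole 24 mm across, centred at x = +50 mm. Both faces alike
- paddle4_hole (a point): centre of the hole in the handle of paddle4, halfway through the thickness; axes as the paddle's
- paddle5: white plastic pie paddle, square blade 62 mm wide, 15 mm thick, 0.11 kg, flat on the bench at first (None if absent). Origin: underside of the handle, midway across, where to grip it. x points along the handle to the end with the hole, z is the board's normal. Handle 36 mm wide, from x = -35 to +72 mm; blade from -35 to -117 mm; round hole 24 mm across, centred at x = +50 mm. Both faces alike
- paddle5_hole (a point): centre of the hole in the handle of paddle5, halfway through the thickness; axes as the paddle's
- paddle6: white plastic pie paddle, round blade 66 mm across, 15 mm thick, 0.11 kg, flat on the bench at first (None if absent). Origin: underside of the handle, midway across, where to grip it. x points along the handle to the end with the hole, z is the board's normal. Handle 36 mm wide, from x = -35 to +72 mm; blade from -37 to -103 mm; round hole 24 mm across, centred at x = +50 mm. Both faces alike
- paddle6_hole (a point): centre of the hole in the handle of paddle6, halfway through the thickness; axes as the paddle's
- rail: peg rail: a steel bar 16 mm thick, its axis 250 mm above the bench, on two posts 540 mm apart; open below. Origin on the bench under the bar's middle; x level from the peg side to the back, y along the bar, z up. Six pegs, 1 to 6, at y = -212, -127, -42, +42, +127, +212 mm. A paddle threaded on a peg and let go swings down and hangs
- peg1 (a point): point on the axis of peg 1 (y = -212 mm), 30 mm along it from the bar's axis. Each peg is a steel rod 9 mm thick that slants up at 45 degrees, along (-0.707, 0, 0.707) in the rail's axes; its rounded tip is 42 mm beyond this point. Axes as the rail's
- peg2 (a point): the same point on peg 2 of the rail
- peg3 (a point): the same point on peg 3 of the rail
- peg4 (a point): the same point on peg 4 of the rail
- peg5 (a point): the same point on peg 5 of the rail
- peg6 (a point): the same point on peg 6 of the rail
- lamp_knob (a joint): push-pull switch knob of the bench lamp, how far out, m: 0 pushed home (lamp off), 0.014 pulled to its detent and stop (on). The sprung detent holds it in either place: about 9 N starts it, and past the middle of its travel it snaps on by itself; let go before that, it springs back
- knob_grip (a point): centre of that knob and moving with it: a black cylinder 32 mm across, 24 mm long, its axis level, 45 mm above the bench, on the front of the lamp's grey base (140 deep, 120 wide, 72 mm high; stem and shade at its rear rise to 440 mm). x points from the knob into the base: it pulls out along -x. Pushed home, its back is 10 mm clear of the base
- mug: blue ceramic mug, 80 mm across, 90 mm high, standing on the bench; origin at the centre of its underside. A bystander
- spray: clear capped bottle, 64 mm across, 190 mm high, standing on the bench; origin at the centre of its underside. A bystander
Things that resemble listed ones, but are neither listed nor needed, are in the scene too. What is shaped like the paddle1 but pink is not meant.

How it is judged:
By the outcome, as a careful person would: the job done as asked, in the order asked, and still so for the second after the job is handed in, with the robot touching nothing.
Of paddle1, paddle2, paddle3, paddle4, paddle5, paddle6 only 4 to 6 are there at a start; the rules pass over those that are not, and their reading is None.
At some moment in a run one of paddle1, paddle2, paddle3, paddle4, paddle5, paddle6 may be knocked a few centimetres aside while the robot is not near it.
Once in a run the grip may slacken for a moment while it holds something.
It also fails if it takes over 210 s, if anything falls off the work surface, if the arm or the gripper's body presses on something with over 40 N, if the wrist force passes 120 N, or if a joint passes its speed limit or range.

## Working session

There is one attempt and no reset: what is moved stays moved. The work goes in short steps, Python scripts to look and compute and a tool call to move; the robot and the scene stay as the last step left them, time stands still between calls to the robot, and variables do not carry over. Pictures are saved under pics/ and viewed, at most 14 in all, crops included, and the job is handed in when it is done.

Besides the shell and the picture viewer there is one more tool, called after "Request:" by a JSON object that holds its "name" and its "arguments". drive_tool: Moves the arm, as the interface text tells. Its arguments: {"type":"object","properties":{"fingers":{"type":"array","items":{"type":"number"}},"dp":{"type":"array","items":{"type":"array","items":{"type":"number"}}},"roll":{"type":"array","items":{"type":"number"}},"newtons":{"type":"number"}},"required":["fingers","dp","roll"]}

```bash
ls; mkdir -p pics
cat > h.py <<'E'
import numpy as np, cv2
from scipy.spatial.transform import Rotation as R
from cell import env
def cap(n):
    c=env.capture(n); np.savez('pics/%s.npz'%n,**c); return c
def ld(n): return dict(np.load('pics/%s.npz'%n))
def cloud(c):
    f=c['img'].shape[0]/2/np.tan(np.radians(c['vfov'])/2)
    z=c['z_map']; v,u=np.mgrid[:z.shape[0],:z.shape[1]]
    p=np.stack([(u-c['cx'])/f*z,(v-c['cy'])/f*z,z],-1)
    return p@np.array(c['rotation']).T+np.array(c['eye'])
E
python3 - <<'E'
from h import *
for n in('scene','top'):
    c=cap(n); cv2.imwrite(f'pics/{n}0.png',cv2.resize(c['img'][:,:,::-1],(800,600)))
    print(n,c['eye'],c['vfov'],c['cx'],c['cy'],(c['z_map']==0).mean()); print(np.round(c['rotation'],3))
s=env.get_state(); print(s, env.grip_depth)
E
```

```text
pics
scene [ 957.31546975  312.88783439 1300.87400423] 52.33855966138224 278.81599029300816 209.40621095263145 0.003864795918367347
[-2.617  0.005  2.18 ]
top [ 329.98130644  -53.52472802 1405.13302527] 50.761222637696626 271.09570861103913 210.0591223407344 0.00405187074829932
[-3.069e+00  3.000e-03 -1.562e+00]
{'time_s': 0.1, 'joint_pos': array([ 1.22878462,  0.52192627, -0.03630728,  1.59990728,  0.02115475,
        1.02108014, -0.11279119]), 'qvel': array([-0.00025818, -0.00206526, -0.00011867, -0.00166532, -0.00197085,
        0.00018536, -0.00211649]), 'joint_torque': array([ 4.38990435e-03, -9.28494930e+01,  1.98435165e+00, -3.70533442e+01,
        1.80945243e-02,  5.30631223e-03, -5.69059500e-05]), 'ee_pos': array([ 167.6958024 , -601.79944829,  230.81668455]), 'eef_rot': array([-3.14065504e+00,  3.50698877e-05,  2.71767640e-01]), 'wrist_force': array([-0.07799452, -0.57946908, -0.1964205 ]), 'moment': array([0.01102093, 0.01339423, 0.03371136]), 'finger_force': 0.0, 'gripper_width': 1.0000303015904208} 18.700000000000003
```

```bash
sed -i "s/return p@np.array(c\['rotation'\]).T/return p@R.from_euler('xyz',c['rotation']).as_matrix().T/" h.py
python3 - <<'E'
from h import *
for n in('scene','top'):
    c=ld(n); P=cloud(c); print(n)
    for v in range(20,420,80): print([tuple(np.round(P[v,u]).astype(int).tolist()) for u in range(20,560,100)])
E
```

```text
scene
[(194, -1724, 3), (29, -1165, 134), (-1102, -1673, -753), (101, -160, 592), (-876, -165, 4), (-1088, 223, 37)]
[(574, -1122, 146), (-89, -1687, -739), (52, -624, -3), (-181, -282, -1), (-1202, -90, -746), (-637, 394, 9)]
[(796, -888, 89), (575, -670, 4), (365, -371, 1), (158, -69, 4), (-50, 230, 4), (-257, 529, 4)]
[(1008, -1302, -744), (800, -447, -7), (617, -165, 18), (424, 98, -1), (238, 368, 1), (50, 637, 0)]
[(1268, -956, -727), (1001, -581, -746), (817, -3, 24), (644, 236, 3), (473, 481, 0), (305, 723, 5)]
top
[(1265, 1030, -414), (1262, 599, -402), (1262, 175, -394), (1263, -246, -391), (1260, -661, -379), (1260, -1074, -373)]
[(721, 656, 194), (787, 445, -2), (780, 117, 28), (793, -204, -3), (794, -527, 2), (795, -848, 5)]
[(522, 757, -1), (525, 436, 0), (528, 116, -5), (529, -203, 9), (534, -525, -3), (537, -845, -3)]
[(267, 742, 3), (270, 427, -1), (273, 112, -5), (276, -204, 3), (279, -517, 10), (282, -833, 3)]
[(18, 733, -4), (22, 419, -2), (28, 105, 11), (29, -205, 3), (32, -516, 2), (170, -472, 645)]
```

View pics/scene0.png

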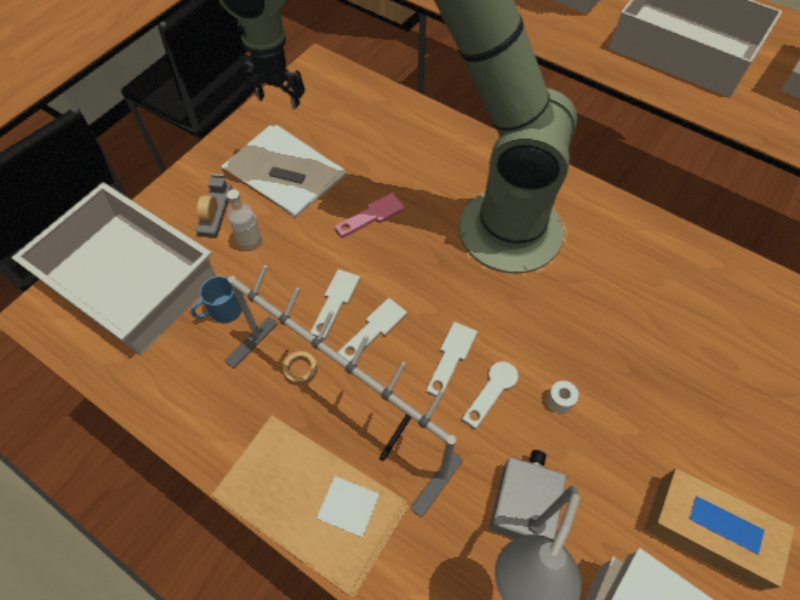

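View pics/top0.png

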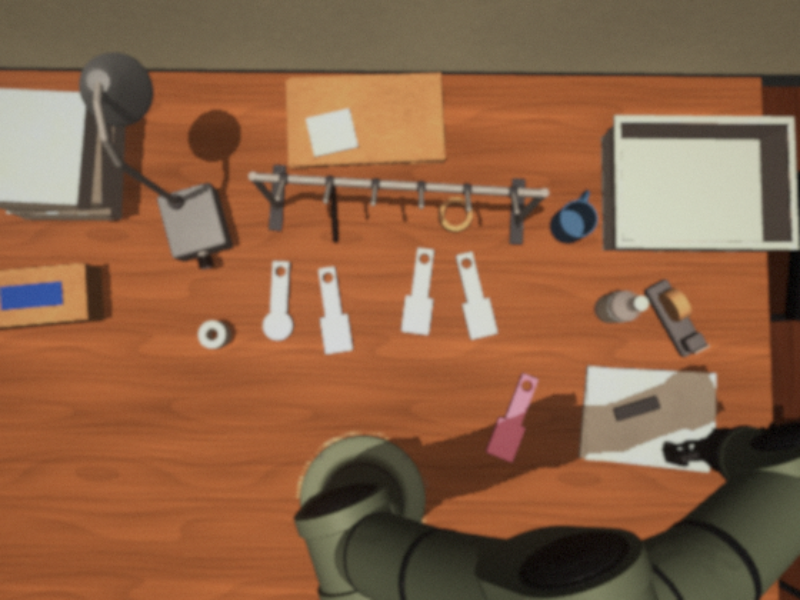

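Top picture (800 px scale): white candidates are the round paddle at (279,300) and square paddles at (334,310), (420,290) and (477,295). Not meant: the pink paddle (515,415), the paper sheets (330,132) and (650,415), and the tape roll (213,333). The lamp knob is at (205,262), the mug at (573,222) and the bottle at (620,306). A black thing at (333,215) and a ring at (458,213) are near the pegs.

```bash
cat >> h.py <<'E'
def paddles(c,verbose=True):
    P=cloud(c); hsv=cv2.cvtColor(c['img'],cv2.COLOR_RGB2HSV)
    m=((hsv[...,1]<60)&(hsv[...,2]>120)&(abs(P[...,2]-15)<14)).astype(np.uint8)
    n,l,st,ce=cv2.connectedComponentsWithStats(m); out=[]
    for i in range(1,n):
        if not 250<st[i,4]<2500: continue
        # project pixels to z=15 plane for clean xy
        v,u=np.nonzero(l==i); f=210/np.tan(np.radians(c['vfov'])/2)
        d=np.stack([(u-c['cx'])/f,(v-c['cy'])/f,np.ones(len(u))],-1)@R.from_euler('xyz',c['rotation']).as_matrix().T
        q=(c['eye']+d*((15-c['eye'][2])/d[:,2])[:,None])[:,:2]
        _,s,vt=np.linalg.svd(q-q.mean(0),full_matrices=False); a=vt[0]
        t=(q-q.mean(0))@a; w=(q-q.mean(0))@vt[1]
        if np.ptp(w[t>t.max()-30])>np.ptp(w[t<t.min()+30]): a=-a; t=-t
        # axis via handle: width midline
        L=np.ptp(t)
        h=t>t.max()-95
        a2=np.linalg.svd(q[h]-q[h].mean(0),full_matrices=False)[2][0]; a2*=np.sign(a2@a)
        nrm=np.array([-a2[1],a2[0]]); off=((q[h]-q[h].mean(0))@nrm); mid=(off.max()+off.min())/2
        tt=(q-q[h].mean(0))@a2
        end=q[h].mean(0)+a2*np.percentile(tt,99.5)+nrm*mid
        o=end-72*a2
        out.append((o,np.degrees(np.arctan2(a2[1],a2[0]))))
        if verbose: print('px',np.round(ce[i]).astype(int),'n',st[i,4],'L',round(L),'orig',np.round(o,1),'yaw',round(out[-1][1],1),'yaw-full',round(float(np.degrees(np.arctan2(a[1],a[0]))),1),'handleW',round(np.ptp(off),1), 'z',round(float(np.median(P[l==i][:,2])),1))
    return out
E
python3 - <<'E'
from h import *
c=ld('top'); paddles(c); P=cloud(c)
# rail: points z 235..275
Z=P[...,2]; m=(Z>235)&(Z<275)&(P[...,0]>600)
q=P[m]; print('bar',m.sum(),np.round(q.mean(0)),q[:,1].min(),q[:,1].max()); 
A=np.polyfit(q[:,1],q[:,0],1); print('fit x=',A)
m2=(Z>262)&(Z<325)&(P[...,0]>550)&(abs(P[...,1]+80)<350)
q=P[m2]; 
for y in range(-380,260,10):
    k=abs(q[:,1]-y)<5
    if k.sum(): print(y,k.sum(),np.round(q[k].min(0)).astype(int),np.round(q[k].max(0)).astype(int))
x=c['img'][100:200,160:400,::-1]; cv2.imwrite('pics/c1.png',cv2.resize(x,None,fx=3.3,fy=3.3,interpolation=3))
c=ld('scene');x=c['img'][180:360,140:420,::-1]; cv2.imwrite('pics/c2.png',cv2.resize(x,None,fx=2.8,fy=2.8,interpolation=3))
E
```

```text
px [232  92] n 821 L 103 orig [816.5  60.7] yaw 109.5 yaw-full 101.4 handleW 97.8 z 24.0
px [293 209] n 818 L 187 orig [ 473.6 -123.2] yaw -7.0 yaw-full -7.3 handleW 35.9 z 14.1
px [333 211] n 850 L 188 orig [ 465.3 -234.4] yaw 14.2 yaw-full 13.7 handleW 37.0 z 13.7
px [195 214] n 701 L 171 orig [443.1 190.2] yaw -1.3 yaw-full -1.7 handleW 38.1 z 14.1
px [233 222] n 847 L 188 orig [430.3  75.2] yaw 9.7 yaw-full 9.4 handleW 37.6 z 14.2
px [434 269] n 1192 L 210 orig [ 261.3 -604.6] yaw -78.3 yaw-full -79.4 handleW 56.2 z 12.9
px [460 314] n 1093 L 292 orig [  99.  -554.8] yaw 88.9 yaw-full 100.8 handleW 30.4 z 12.5
px [234 322] n 389 L 201 orig [105.   42.7] yaw -73.9 yaw-full -51.9 handleW 33.7 z 11.4
bar 1413 [626. -56. 256.] -345.71295074340037 408.70583398629446
fit x= [4.18040577e-02 6.28641659e+02]
-310 1 [ 616 -310  262] [ 616 -310  262]
-280 41 [ 565 -284  263] [ 618 -275  303]
-270 7 [ 571 -275  262] [ 615 -273  297]
-260 2 [ 615 -263  262] [ 618 -257  264]
-240 1 [ 615 -236  262] [ 615 -236  262]
-200 14 [ 578 -205  263] [ 622 -195  297]
-190 37 [ 569 -195  262] [ 623 -189  303]
-110 46 [ 574 -113  262] [ 629 -106  305]
-100 5 [ 579 -104  262] [624 -97 298]
-30 23 [577 -32 262] [632 -25 303]
-20 25 [577 -25 263] [621 -20 304]
60 52 [582  56 262] [636  65 305]
70 1 [634  65 263] [634  65 263]
140 28 [589 140 263] [636 145 305]
150 22 [587 145 262] [636 150 300]
200 1 [635 199 262] [635 199 262]
```

View pics/c1.png

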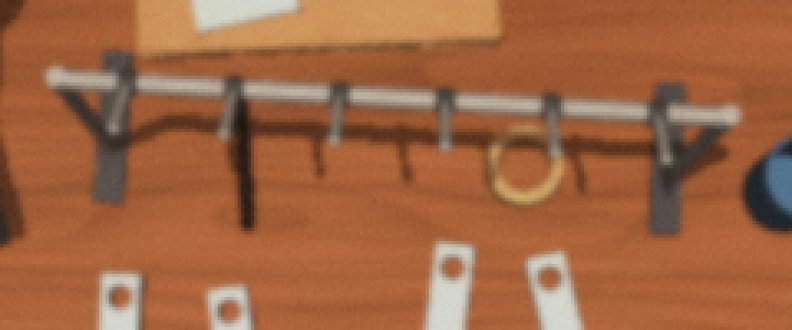

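View pics/c2.png

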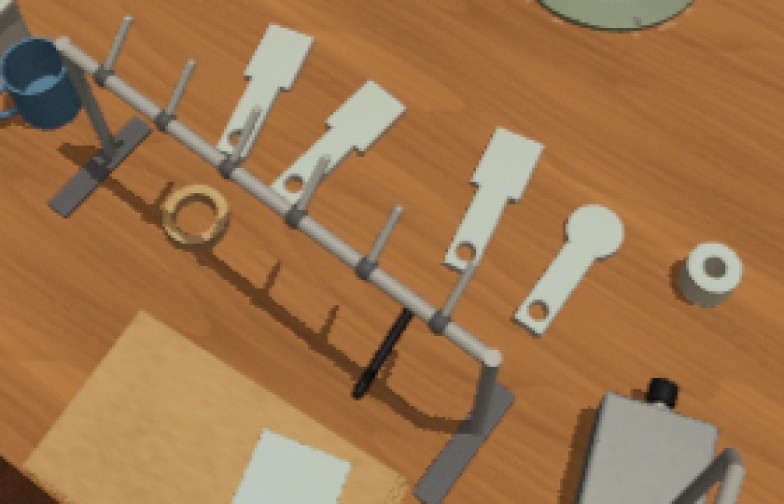

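Run:
```python
from h import *
c=ld('top'); P=cloud(c); Z=P[...,2]
v,u=np.mgrid[:420,:560]
box=(u>100)&(u<175)&(v>120)&(v<200)
m=box&(abs(Z-72)<9); 
n,l,st,_=cv2.connectedComponentsWithStats(m.astype(np.uint8)); i=1+st[1:,4].argmax(); q=P[l==i][:,:2].astype(np.float32)
r=cv2.minAreaRect(q); print('base',r,np.round(cv2.boxPoints(r)).tolist())
k=box&(Z>25)&(Z<66)&(v>170)&(c['img'].max(-1)<60); print('knob',k.sum(),np.round(np.median(P[k],0)),np.round(P[k].min(0)),np.round(P[k].max(0)))
c2=ld('scene');P2=cloud(c2);Z2=P2[...,2]
k=(np.hypot(P2[...,0]-r[0][0],P2[...,1]-r[0][1])<150)&(Z2>25)&(Z2<68)&(c2['img'].max(-1)<60)&(P2[...,0]<r[0][0]-60); print('knob scene',k.sum(),np.round(np.median(P2[k],0)),np.round(P2[k].min(0)),np.round(P2[k].max(0)))
# rail fit: bar axis
m=(Z>248)&(Z<264)&(P[...,0]>600)&(P[...,1]>-350)&(P[...,1]<215)
A=np.polyfit(P[m][:,1],P[m][:,0],1); print('bar',m.sum(),A, P[m][:,1].min(),P[m][:,1].max(), Z[m].mean())
m=(Z>280)&(Z<320)&(P[...,0]>540)&(P[...,0]<640)&(P[...,1]>-350)&(P[...,1]<250)
n,l,st,_=cv2.connectedComponentsWithStats(m.astype(np.uint8))
for i in range(1,n): print('peg',st[i,4],np.round(P[l==i].mean(0),1),np.round(P[l==i].min(0),1))
for n_,(x,y) in dict(mug=(573,222),bottle=(620,306)).items(): print(n_,np.round(P[int(y*.7),int(x*.7)]))
```

```text
base ((596.1065063476562, 371.6329040527344), (141.12698364257812, 120.99728393554688), 16.618892669677734) [[511.0, 409.0], [546.0, 293.0], [681.0, 334.0], [646.0, 450.0]]
knob 102 [517. 339.  54.] [498. 296.  34.] [549. 393.  64.]
knob scene 83 [513. 342.  58.] [500. 329.  43.] [527. 358.  64.]
bar 1287 [4.91071854e-02 6.30231266e+02] -345.71295074340037 209.3410659862439 255.92869591215225
peg 30 [599.  145.  293.4] [587.1 140.9 280.1]
peg 1 [610.5  58.  280.9] [610.5  58.  280.9]
peg 28 [593.6  60.5 293.7] [582.2  56.8 282.9]
peg 31 [589.8 -24.2 293.9] [577.3 -27.8 280. ]
peg 30 [ 585.7 -108.5  293.7] [ 573.9 -112.3  280.6]
peg 29 [ 583.4 -192.8  292.6] [ 569.1 -197.   280.4]
peg 30 [ 578.8 -277.8  291.8] [ 564.9 -282.3  280.7]
mug [ 613. -464.    1.]
bottle [ 416. -519.  131.]
```

Request:
{"name": "drive_tool", "arguments": {"fingers": [85,85,85,85,85,85,85,85,85,85,85,85], "dp": [[33,-23,0],[33,-23,0],[33,-23,0],[33,-23,0],[33,-23,0],[33,-23,0],[33,-23,0],[33,-23,0],[33,-23,0],[14,-37,0],[14,-37,0],[14,-37,0]], "roll": [0,0,0,0,0,0,0,0,0,0,0,0]}}

```text
time_s: 1.1
ee_pos: [408.8, -202.8, 231.0]
eef_rot: [-3.141, 0.0, 0.272]
wrist_force: [1.5, -0.5, 0.4]
gripper_width: 0.999
finger_force: 0.0
```

```bash
cat > go.py <<'E'
# usage: go.py x y z yawdeg [x y z yaw ...]: rows from the present pose through waypoints
import sys; from h import *
s=env.get_state(); p=np.array(s['ee_pos']); y=np.degrees(s['eef_rot'][2])
print('now',np.round(p,1),round(y,1),'rp',np.round(s['eef_rot'][:2],3),'F',np.round(s['wrist_force'],1),'w',round(85.4*s['gripper_width'],1),'t',s['time_s'])
a=list(map(float,sys.argv[1:]))
for i in range(0,len(a),4):
    t=np.array(a[i:i+3]); dy=a[i+3]-y
    n=max(1,int(np.ceil(max(np.linalg.norm(t-p)/41,abs(dy)/7))))
    # tool x,y shifts in each row with the yaw as it then stands
    for k in range(n):
        yy=np.radians(y+dy*k/n); d=(t-p)/n
        print(n,k,[round(float(v),1) for v in (d[0]*np.cos(yy)+d[1]*np.sin(yy), d[0]*np.sin(yy)-d[1]*np.cos(yy), -d[2])],'roll',round(-dy/n,2)) if k in(0,n-1) or dy else None
    p=t; y=a[i+3]
E
python3 go.py 440 0 231 16.6 450 326 200 16.6 506 344 120 16.6 506 344 26 16.6
```

```text
now [ 408.8 -202.8  231. ] 15.6 rp [-3.141  0.   ] F [ 1.5 -0.5  0.4] w 85.3 t 1.1
6 0 [14.1, -31.2, 0.0] roll -0.17
6 1 [14.2, -31.1, 0.0] roll -0.17
6 2 [14.3, -31.1, 0.0] roll -0.17
6 3 [14.4, -31.0, 0.0] roll -0.17
6 4 [14.5, -31.0, 0.0] roll -0.17
6 5 [14.6, -30.9, 0.0] roll -0.17
8 0 [12.8, -38.7, 3.9] roll -0.0
8 7 [12.8, -38.7, 3.9] roll -0.0
3 0 [19.6, -0.4, 26.7] roll -0.0
3 2 [19.6, -0.4, 26.7] roll -0.0
3 0 [0.0, 0.0, 31.3] roll -0.0
3 2 [0.0, 0.0, 31.3] roll -0.0
```

Request:
{"name": "drive_tool", "arguments": {"fingers": [85,85,85,85,85,85,85,85,85,85,85,85], "dp": [[14,-31,0],[14,-31,0],[14,-31,0],[14,-31,0],[14,-31,0],[14,-31,0],[12.8,-38.5,4],[12.8,-38.5,4],[12.8,-38.5,4],[12.8,-38.5,4],[12.8,-38.5,4],[12.8,-38.5,4]], "roll": [-1,0,0,0,0,0,0,0,0,0,0,0]}}

```text
time_s: 2.1
ee_pos: [444.3, 242.6, 207.0]
eef_rot: [3.141, 0.0, 0.289]
wrist_force: [1.2, 0.1, -1.0]
gripper_width: 0.999
finger_force: 0.0
```

```bash
python3 go.py  450 326 190 16.6 506 344 110 16.6 506 344 26 16.6
```

```text
now [444.3 242.6 207. ] 16.6 rp [3.141 0.   ] F [ 1.2  0.1 -1. ] w 85.3 t 2.1
3 0 [9.7, -26.1, 5.7] roll -0.01
3 1 [9.7, -26.1, 5.7] roll -0.01
3 2 [9.7, -26.1, 5.7] roll -0.01
3 0 [19.6, -0.4, 26.7] roll -0.0
3 2 [19.6, -0.4, 26.7] roll -0.0
3 0 [0.0, 0.0, 28.0] roll -0.0
3 2 [0.0, 0.0, 28.0] roll -0.0
```

Request:
{"name": "drive_tool", "arguments": {"fingers": [85,85,85,85,85,85,85,85,85,85,30,26], "dp": [[10,-26,6],[10,-26,6],[10,-26,6],[19.5,-0.5,26.5],[19.5,-0.5,26.5],[19.5,-0.5,26.5],[0,0,28],[0,0,28],[0,0,27],[0,0,0],[0,0,0],[0,0,0]], "roll": [0,0,0,0,0,0,0,0,0,0,0,0], "newtons": 50}}

```text
time_s: 3.1
ee_pos: [507.4, 342.6, 28.2]
eef_rot: [-3.141, -0.001, 0.289]
wrist_force: [-0.5, 0.4, 0.6]
gripper_width: 0.742
finger_force: 0.0
```

Request:
{"name": "drive_tool", "arguments": {"fingers": [20,20,20,20,20,20], "dp": [[0,0,0],[0,0,0],[0,0,0],[0,0,0],[0,0,0],[0,0,0]], "roll": [0,0,0,0,0,0]}}

```text
time_s: 3.6
ee_pos: [507.0, 345.3, 29.0]
eef_rot: [-3.137, -0.003, 0.291]
wrist_force: [-5.5, 9.8, 12.3]
gripper_width: 0.357
finger_force: 48.6
```

Request:
{"name": "drive_tool", "arguments": {"fingers": [20,20,20,20,20,20,20,20,20], "dp": [[-2,0,0],[-2,0,0],[-2,0,0],[-2,0,0],[-2,0,0],[-2,0,0],[-2,0,0],[-2,0,0],[0,0,0]], "roll": [0,0,0,0,0,0,0,0,0]}}

```text
time_s: 4.35
ee_pos: [493.4, 341.3, 29.2]
eef_rot: [-3.136, -0.007, 0.29]
wrist_force: [6.4, 12.9, 1.7]
gripper_width: 0.356
finger_force: 50.4
```

Request:
{"name": "drive_tool", "arguments": {"fingers": [60,60,60,60,60,60,60,60,60,60,60], "dp": [[0,0,0],[0,0,0],[0,0,0],[0,0,0],[0,0,-30],[0,0,-35],[-10,0,-40],[-20,10,-35],[-25,25,-20],[-20,30,0],[-20,30,0]], "roll": [0,0,0,0,0,0,0,0,0,0,0]}}

```text
time_s: 5.27
ee_pos: [427.1, 218.5, 188.1]
eef_rot: [3.142, -0.002, 0.29]
wrist_force: [1.3, -0.3, -0.1]
gripper_width: 0.7
finger_force: 0.0
```

```bash
python3 - <<'E'
from h import *
for n in('scene','top'):
    c=cap(n); P=cloud(c)
    k=(c['img'].max(-1)<60)&(np.hypot(P[...,0]-500,P[...,1]-342)<45)&(P[...,2]>25)&(P[...,2]<68)
    print(n,k.sum(),np.round(np.median(P[k],0),1),np.round(P[k].min(0)))
paddles(c)
cv2.imwrite('pics/k.png',cv2.resize(c['img'][110:260,90:400,::-1],None,fx=2.5,fy=2.5,interpolation=3))
E
python3 go.py 443 190 120 -1.3  443 190 1 -1.3
```

```text
scene 86 [500.6 338.5  57.5] [486. 324.  39.]
now [426.6 214.1 187.2] 16.3 rp [3.139e+00 1.000e-03] F [-0.5  1.5 -0.4] w 60.2 t 5.3667
3 0 [3.0, 9.3, 22.4] roll 5.87
3 1 [3.9, 8.9, 22.4] roll 5.87
3 2 [4.8, 8.5, 22.4] roll 5.87
3 0 [0.0, -0.0, 39.7] roll -0.0
3 2 [0.0, -0.0, 39.7] roll -0.0
  return _methods._mean(a, axis=axis, dtype=dtype,
  ret = um.true_divide(
Traceback (most recent call last):
ValueError: zero-size array to reduction operation minimum which has no identity
```

Request:
{"name": "drive_tool", "arguments": {"fingers": [60,60,60,60,60,60,60,30,25,25,25,25], "dp": [[3,9,22],[4,9,22],[5,8,22],[0,0,40],[0,0,40],[0,0,36],[0,0,4],[0,0,0],[0,0,0],[0,0,0],[0,0,0],[0,0,0]], "roll": [6,6,6,0,0,0,0,0,0,0,0,0], "newtons": 40}}

```text
time_s: 6.37
ee_pos: [445.3, 196.3, 2.4]
eef_rot: [-3.14, -0.002, -0.025]
wrist_force: [0.1, -0.1, 11.5]
gripper_width: 0.412
finger_force: 41.3
```

```bash
python3 - <<'E'
from h import *
# rail model: yaw, pegs (axis at tip-centre) 
a=np.radians(-2.9)
tips=np.array([[578.8,-277.8],[583.4,-192.8],[585.7,-108.5],[589.8,-24.2],[593.6,60.5],[599,145]])
ry=np.array([-212,-127,-42,42,127,212]); yv=np.array([-np.sin(a),np.cos(a)]); print('origin-ish',np.round((tips-ry[:,None]*yv).mean(0),1),np.round(tips-ry[:,None]*yv,1))
print(np.polyfit(tips[:,1],tips[:,0],1))
E
python3 go.py
```

```text
origin-ish [588.4 -66.3] [[589.5 -66.1]
 [589.8 -66. ]
 [587.8 -66.6]
 [587.7 -66.1]
 [587.2 -66.3]
 [588.3 -66.7]]
[4.58743395e-02 5.91424802e+02]
now [445.3 196.3   2.4] -1.5 rp [-3.14e+00 -2.00e-03] F [ 0.1 -0.1 11.5] w 35.2 t 6.3667
```

```bash
python3 go.py 450 192 335 -2.9 540 148 335 -2.9
```

```text
now [445.3 196.3   2.4] -1.5 rp [-3.14e+00 -2.00e-03] F [ 0.1 -0.1 11.5] w 35.2 t 6.3667
9 0 [0.5, 0.5, -37.0] roll 0.16
9 1 [0.5, 0.5, -37.0] roll 0.16
9 2 [0.5, 0.5, -37.0] roll 0.16
9 3 [0.5, 0.5, -37.0] roll 0.16
9 4 [0.5, 0.5, -37.0] roll 0.16
9 5 [0.5, 0.5, -37.0] roll 0.16
9 6 [0.5, 0.5, -37.0] roll 0.16
9 7 [0.5, 0.5, -37.0] roll 0.16
9 8 [0.5, 0.5, -37.0] roll 0.16
3 0 [30.7, 13.1, -0.0] roll -0.0
3 2 [30.7, 13.1, -0.0] roll -0.0
```

Request:
{"name": "drive_tool", "arguments": {"fingers": [25,25,25,25,25,25,25,25,25,25,25,25], "dp": [[0,0,-15],[0.5,0.5,-39],[0.5,0.5,-39],[0.5,0.5,-39],[0.5,0.5,-39],[0.5,0.5,-39],[0.5,0.5,-40],[0.5,0.5,-40],[0.5,0.5,-40],[31,13,0],[31,13,0],[31,13,0]], "roll": [0,1.4,0,0,0,0,0,0,0,0,0,0]}}

```text
time_s: 7.37
ee_pos: [540.0, 147.4, 332.9]
eef_rot: [-3.141, -0.003, -0.049]
wrist_force: [0.0, 1.0, -1.5]
gripper_width: 0.407
finger_force: 40.1
```

```bash
cat > look.py <<'E'
import sys; from h import *
n,tag=sys.argv[1],sys.argv[2]; u0,u1,v0,v1=map(int,sys.argv[3:7])
c=cap(n); x=c['img'][v0:v1,u0:u1,::-1]; k=min(800/x.shape[1],600/x.shape[0])
cv2.imwrite(f'pics/{tag}.png',cv2.resize(x,None,fx=k,fy=k,interpolation=3)); print('scale',k)
E
python3 look.py scene p1 240 400 170 310; python3 go.py
```

```text
scale 4.285714285714286
now [544.7 143.3 331.6] -3.1 rp [ 3.14e+00 -3.00e-03] F [-1.1 -7.9 -5. ] w 35.4 t 7.4167
```

View pics/p1.png

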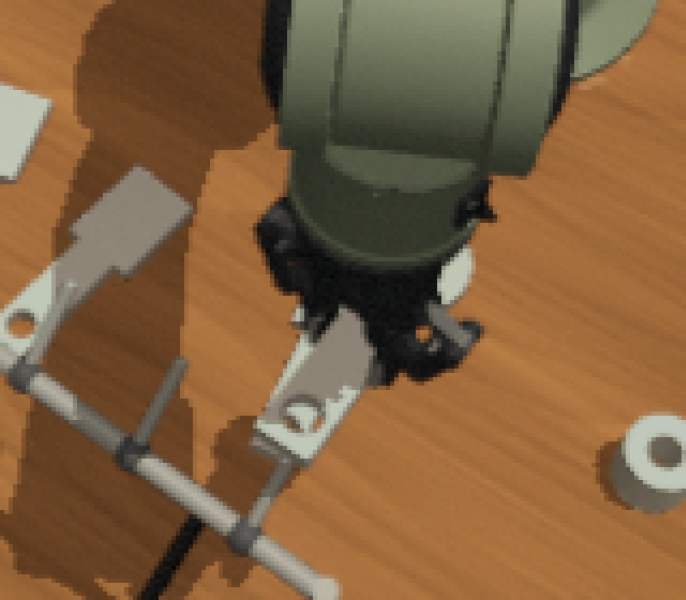

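```bash
cat > ray.py <<'E'
import sys; from h import *
n,u,v,z=sys.argv[1],*map(float,sys.argv[2:5]); c=ld(n); f=210/np.tan(np.radians(c['vfov'])/2)
d=R.from_euler('xyz',c['rotation']).as_matrix()@[(u-c['cx'])/f,(v-c['cy'])/f,1]
print(np.round(c['eye']+d*(z-c['eye'][2])/d[2],1))
P=cloud(c); print('depth pts',[np.round(P[int(v)+b,int(u)+a]).astype(int).tolist() for a,b in((-7,0),(7,0),(0,-8),(0,6))])
E
python3 ray.py scene 310.5 266.8 344; python3 go.py
```

```text
[593.1 145.8 344. ]
depth pts [[603, 130, 346], [583, 158, 345], [576, 133, 347], [607, 153, 348]]
now [544.7 143.3 331.6] -3.1 rp [ 3.14e+00 -3.00e-03] F [-1.1 -7.9 -5. ] w 35.4 t 7.4167
```

```bash
python3 ray.py scene 282.2 254.7 300; python3 go.py
```

```text
[589.7  60.9 300. ]
depth pts [[491, -36, -1], [465, 3, 1], [454, -33, -1], [495, -4, 0]]
now [544.7 143.3 331.6] -3.1 rp [ 3.14e+00 -3.00e-03] F [-1.1 -7.9 -5. ] w 35.4 t 7.4167
```

Request:
{"name": "drive_tool", "arguments": {"fingers": [25,25,25,25,25,25], "dp": [[0,0,8],[0,0,4],[0,0,4],[0,0,0],[0,0,0],[0,0,0]], "roll": [0,0,0,0,0,0]}}

```text
time_s: 7.92
ee_pos: [538.7, 148.6, 315.3]
eef_rot: [-3.141, -0.001, -0.049]
wrist_force: [-0.3, -0.2, -1.3]
gripper_width: 0.411
finger_force: 40.1
```

```bash
python3 go.py 544.5 147.5 292 -2.9
```

```text
now [538.7 148.6 315.3] -2.8 rp [-3.141e+00 -1.000e-03] F [-0.3 -0.2 -1.3] w 35.1 t 7.9167
1 0 [5.8, 0.8, 23.3] roll 0.11
```

Request:
{"name": "drive_tool", "arguments": {"fingers": [25,25,25,25,25,25,25,25,25,25], "dp": [[3,0.5,0],[3,0.5,0],[0,0,0],[0,0,4],[0,0,4],[0,0,5],[0,0,5],[0,0,5],[0,0,0],[0,0,0]], "roll": [0,0,0,0,0,0,0,0,0,0]}}

```text
time_s: 8.75
ee_pos: [544.8, 146.9, 291.5]
eef_rot: [3.141, 0.001, -0.049]
wrist_force: [0.6, -0.8, -0.7]
gripper_width: 0.408
finger_force: 40.1
```

```bash
python3 look.py scene p2 260 360 220 290; python3 go.py
```

```text
scale 8.0
now [545.  147.  291.8] -2.8 rp [-3.142  0.   ] F [ 0.3  1.1 -1.2] w 35.4 t 8.8
```

View pics/p2.png

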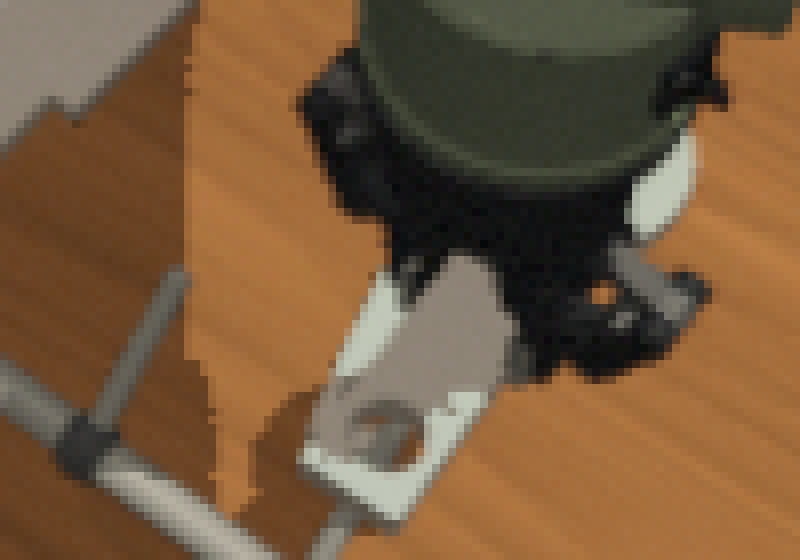

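Request:
{"name": "drive_tool", "arguments": {"fingers": [25,25,25,25,25,25,25,25], "dp": [[2,0,2],[2,0,2],[1,0,3],[1,0,4],[1,0,4],[1,0,4],[0,0,0],[0,0,0]], "roll": [0,0,0,0,0,0,0,0]}}

```text
time_s: 9.47
ee_pos: [554.0, 146.6, 272.7]
eef_rot: [-3.141, -0.002, -0.05]
wrist_force: [8.7, -0.4, 0.7]
gripper_width: 0.409
finger_force: 42.0
```

Request:
{"name": "drive_tool", "arguments": {"fingers": [25,25,25,25,25,25,25], "dp": [[1,0,4],[2,0,4],[2,0,4],[2,0,4],[2,0,3],[0,0,0],[0,0,0]], "roll": [0,0,0,0,0,0,0]}}

```text
time_s: 10.05
ee_pos: [562.7, 146.1, 253.4]
eef_rot: [-3.141, -0.001, -0.05]
wrist_force: [7.8, 0.5, 0.6]
gripper_width: 0.409
finger_force: 42.2
```

```bash
python3 look.py scene p3 260 360 220 290; python3 go.py
```

```text
scale 8.0
now [562.6 146.1 253.5] -2.8 rp [-3.141e+00 -1.000e-03] F [8.3 1.5 1.4] w 35.2 t 10.1
```

View pics/p3.png

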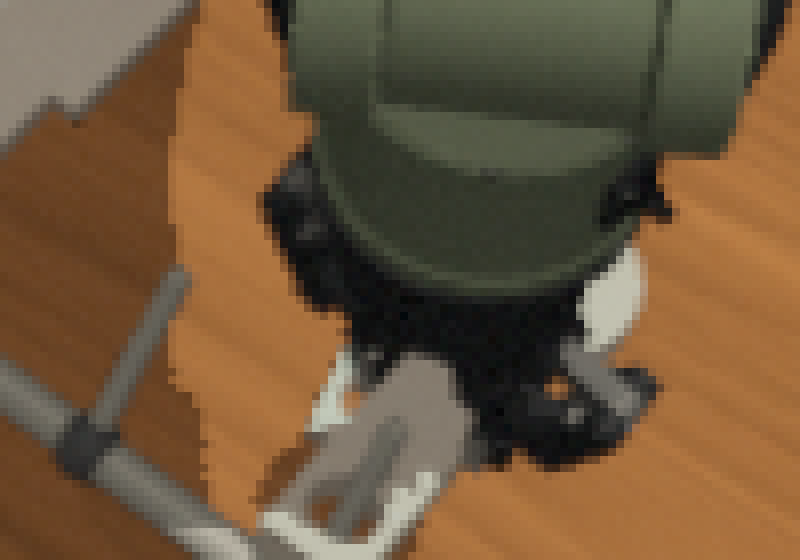

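Request:
{"name": "drive_tool", "arguments": {"fingers": [60,60,60,60,60,60,60,60,60,60,60,60], "dp": [[0,0,0],[0,0,0],[0,0,0],[0,0,0],[-10,0,-10],[-15,0,-15],[-25,0,-15],[-30,0,-10],[-30,0,-5],[-30,0,0],[0,0,0],[0,0,0]], "roll": [0,0,0,0,0,0,0,0,0,0,0,0]}}

```text
time_s: 11.1
ee_pos: [421.3, 153.1, 309.3]
eef_rot: [3.141, -0.001, -0.049]
wrist_force: [-0.3, 0.1, 0.0]
gripper_width: 0.704
finger_force: 0.0
```

```bash
python3 look.py top p4 90 400 80 280; python3 -c "
from h import *
paddles(ld('top'))"; python3 go.py 430 75 150 9.7 430 75 2 9.7
```

```text
scale 2.5806451612903225
px [232  92] n 826 L 101 orig [813.4  59.7] yaw 98.5 yaw-full 104.7 handleW 97.0 z 23.7
px [294 207] n 769 L 184 orig [ 473.8 -123.2] yaw -7.3 yaw-full -6.4 handleW 35.9 z 14.0
px [333 211] n 849 L 187 orig [ 465.  -234.3] yaw 13.9 yaw-full 13.7 handleW 36.9 z 13.5
px [234 226] n 726 L 152 orig [393.6  69. ] yaw 11.3 yaw-full 9.9 handleW 60.3 z 14.2
now [422.1 153.  309.1] -2.8 rp [-3.142e+00 -1.000e-03] F [ 0.5  0.4 -0.1] w 60.3 t 11.15
5 0 [2.3, 15.5, 31.8] roll -2.5
5 1 [1.7, 15.6, 31.8] roll -2.5
5 2 [1.0, 15.6, 31.8] roll -2.5
5 3 [0.3, 15.7, 31.8] roll -2.5
5 4 [-0.4, 15.7, 31.8] roll -2.5
4 0 [0.0, 0.0, 37.0] roll -0.0
4 3 [0.0, 0.0, 37.0] roll -0.0
```

View pics/p4.png

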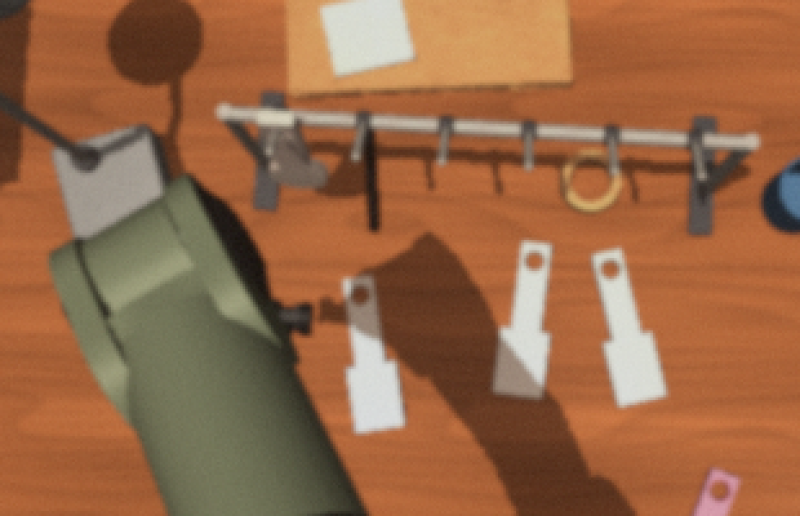

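Request:
{"name": "drive_tool", "arguments": {"fingers": [60,60,60,60,60,60,60,60,60,60,60,30], "dp": [[2,15.6,32],[2,15.6,32],[1,15.6,32],[0,15.6,32],[0,15.6,32],[0,0,38],[0,0,38],[0,0,38],[0,0,29],[0,0,4],[0,0,0],[0,0,0]], "roll": [-2.5,-2.5,-2.5,-2.5,-2.5,0,0,0,0,0,0,0]}}

```text
time_s: 12.15
ee_pos: [430.6, 75.2, 2.5]
eef_rot: [3.141, -0.0, 0.169]
wrist_force: [0.3, 0.1, 0.2]
gripper_width: 0.577
finger_force: 0.0
```

```bash
python3 go.py
```

```text
now [430.6  75.2   2.5] 9.7 rp [ 3.141 -0.   ] F [0.3 0.1 0.2] w 49.3 t 12.15
```

Request:
{"name": "drive_tool", "arguments": {"fingers": [25,25,25,25,25,25,25,25,25,25,25,25], "dp": [[0,0,0],[0,0,0],[0,0,0],[0,0,-10],[0,0,-20],[0,0,-40],[0,0,-40],[0,0,-40],[0,0,-40],[0,0,-40],[0,0,-40],[0,0,-40]], "roll": [0,0,0,0,0,0,0,0,0,0,0,0]}}

```text
time_s: 13.15
ee_pos: [429.2, 74.9, 315.6]
eef_rot: [3.141, -0.003, 0.169]
wrist_force: [2.0, -0.5, -0.7]
gripper_width: 0.409
finger_force: 40.4
```

```bash
python3 go.py 534 -22.5 325 -2.9 534 -22.5 312 -2.9
```

```text
now [429.2  74.9 315.6] 9.7 rp [ 3.141e+00 -3.000e-03] F [ 2.  -0.5 -0.7] w 34.9 t 13.15
4 0 [21.7, 28.4, -2.4] roll 3.14
4 1 [23.3, 27.2, -2.4] roll 3.14
4 2 [24.7, 25.9, -2.4] roll 3.14
4 3 [26.1, 24.5, -2.4] roll 3.14
1 0 [0.0, -0.0, 13.0] roll -0.0
```

Request:
{"name": "drive_tool", "arguments": {"fingers": [25,25,25,25,25,25,25,25,25], "dp": [[0,0,-6],[21.7,28.4,-3],[23.3,27.2,-3],[24.7,25.9,0],[20,20,0],[6,4.5,0],[0,0,4],[0,0,4],[0,0,0]], "roll": [0,3.15,3.15,3.15,3.15,0,0,0,0]}}

```text
time_s: 13.9
ee_pos: [533.4, -21.9, 315.6]
eef_rot: [-3.141, 0.001, -0.05]
wrist_force: [-0.1, 0.5, -0.2]
gripper_width: 0.409
finger_force: 40.4
```

```bash
python3 go.py 534 -22.5 291.5 -2.9
```

```text
now [533.4 -21.9 315.6] -2.8 rp [-3.141e+00  1.000e-03] F [-0.1  0.5 -0.2] w 34.9 t 13.9
1 0 [0.6, 0.6, 24.1] roll 0.05
```

Request:
{"name": "drive_tool", "arguments": {"fingers": [25,25,25,25,25,25,25,25], "dp": [[0.5,0.5,4],[0,0,4],[0,0,5],[0,0,5],[0,0,4],[0,0,2],[0,0,0],[0,0,0]], "roll": [0,0,0,0,0,0,0,0]}}

```text
time_s: 14.57
ee_pos: [535.2, -23.1, 291.9]
eef_rot: [-3.141, -0.0, -0.051]
wrist_force: [1.5, 0.6, -0.5]
gripper_width: 0.407
finger_force: 40.5
```

```bash
python3 look.py scene q2 200 330 190 280; python3 go.py
```

```text
scale 6.153846153846154
now [535.1 -23.1 292. ] -2.9 rp [-3.141 -0.   ] F [ 0.6  1.3 -0.6] w 34.8 t 14.6167
```

View pics/q2.png

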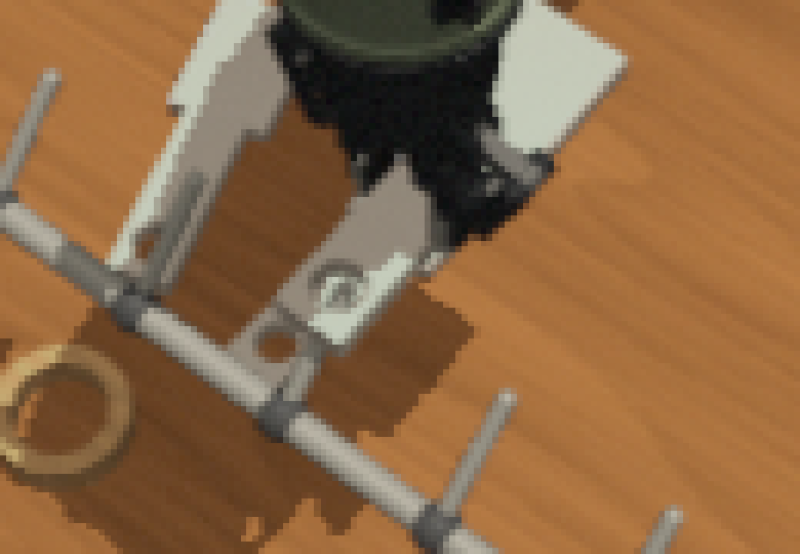

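Request:
{"name": "drive_tool", "arguments": {"fingers": [25,25,25,25,25,25,25,25,25,25,25,25], "dp": [[2,0,2],[2,0,2],[1,0,3],[1,0,4],[1,0,4],[1,0,4],[1,0,4],[2,0,4],[2,0,4],[2,0,4],[2,0,3],[0,0,0]], "roll": [0,0,0,0,0,0,0,0,0,0,0,0]}}

```text
time_s: 15.62
ee_pos: [552.6, -23.9, 253.2]
eef_rot: [-3.141, -0.0, -0.051]
wrist_force: [7.9, 1.8, 3.0]
gripper_width: 0.41
finger_force: 41.1
```

Request:
{"name": "drive_tool", "arguments": {"fingers": [60,60,60,60,60,60,60,60,60,60,60,60], "dp": [[0,0,0],[0,0,0],[0,0,0],[0,0,0],[-10,0,-10],[-15,0,-15],[-25,0,-15],[-30,0,-10],[-20,5,-5],[0,10,0],[0,0,0],[0,0,0]], "roll": [0,0,0,0,0,0,0,0,0,0,0,0]}}

```text
time_s: 16.62
ee_pos: [451.6, -34.3, 308.8]
eef_rot: [3.142, -0.0, -0.052]
wrist_force: [-0.5, 1.1, -0.1]
gripper_width: 0.704
finger_force: 0.0
```

```bash
python3 look.py top q4 90 400 80 280; python3 -c "
from h import *
paddles(ld('top'))"; python3 go.py 473.5 -123 150 -7.2 473.5 -123 2 -7.2
```

```text
scale 2.5806451612903225
px [232  92] n 818 L 105 orig [821.   73.8] yaw 140.1 yaw-full 99.2 handleW 119.1 z 23.8
px [334 213] n 691 L 185 orig [ 462.8 -235.7] yaw 6.5 yaw-full 12.6 handleW 38.9 z 14.1
px [223 330] n 258 L 135 orig [62.7 94.3] yaw 154.4 yaw-full 151.4 handleW 36.2 z 11.6
now [451.7 -33.8 308.6] -3.0 rp [-3.141  0.   ] F [ 1.1 -0.2 -0.1] w 60.0 t 16.6667
5 0 [5.3, 17.6, 31.7] roll 0.85
5 1 [5.5, 17.5, 31.7] roll 0.85
5 2 [5.8, 17.4, 31.7] roll 0.85
5 3 [6.0, 17.3, 31.7] roll 0.85
5 4 [6.3, 17.2, 31.7] roll 0.85
4 0 [0.0, -0.0, 37.0] roll -0.0
4 3 [0.0, -0.0, 37.0] roll -0.0
```

View pics/q4.png

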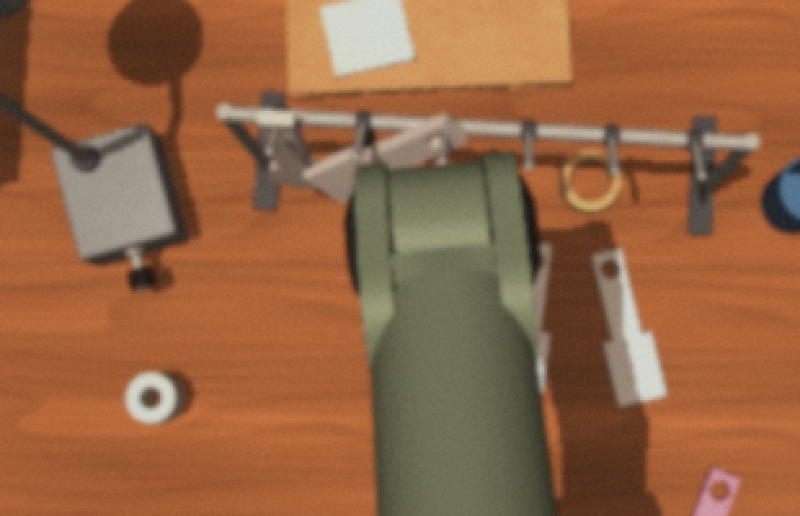

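Request:
{"name": "drive_tool", "arguments": {"fingers": [60,60,60,60,60,60,60,60,60,60,60], "dp": [[5.4,17.6,32],[5.4,17.6,32],[5.8,17.4,32],[6,17.3,32],[6.3,17.2,32],[0,0,38],[0,0,38],[0,0,38],[0,0,29],[0,0,3],[0,0,0]], "roll": [0.85,0.85,0.85,0.85,0.85,0,0,0,0,0,0]}}

```text
time_s: 17.58
ee_pos: [472.3, -122.3, 1.3]
eef_rot: [-3.141, 0.004, -0.125]
wrist_force: [0.4, -0.4, 1.6]
gripper_width: 0.699
finger_force: 0.0
```

```bash
python3 go.py
cat > hung.py <<'E'
from h import *
c=cap('scene'); P=cloud(c); h=cv2.cvtColor(c['img'],cv2.COLOR_RGB2HSV)
m=((h[...,1]<60)&(h[...,2]>90)&(P[...,2]>60)&(P[...,2]<320)&(P[...,0]>535)&(P[...,0]<680)&(P[...,1]>-340)&(P[...,1]<210))
for z in range(80,320,30):
    q=P[m&(abs(P[...,2]-z)<15)]; hist,_=np.histogram(q[:,1],range(-340,211,25)); print(z,dict((int(-340+25*i),int(v)) for i,v in enumerate(hist) if v>3), np.round(np.median(q[:,0])) if len(q) else '')
E
python3 hung.py
```

```text
now [ 472.3 -122.3    1.3] -7.1 rp [-3.141  0.004] F [ 0.4 -0.4  1.6] w 59.7 t 17.5833
80 {} 644.0
110 {} 
140 {10: 10} 593.0
170 {-15: 13, 10: 17} 601.0
200 {-15: 18, 135: 5} 608.0
230 {-15: 22, 135: 6} 615.0
260 {-340: 39, -315: 38, -290: 47, -265: 37, -240: 40, -215: 45, -190: 43, -165: 43, -140: 40, -115: 56, -90: 44, -65: 51, -40: 26, -15: 72, 10: 51, 35: 55, 60: 51, 85: 53, 110: 54, 135: 43, 160: 56, 185: 50} 633.0
290 {-290: 36, -215: 32, -115: 44, -65: 15, -40: 102, -15: 16, 35: 21, 60: 19, 110: 29, 135: 105} 611.0
```

Request:
{"name": "drive_tool", "arguments": {"fingers": [30,25,25,25,25,25,25,25,25,25,25,25], "dp": [[0,0,0],[0,0,0],[0,0,0],[0,0,0],[0,0,-30],[0,0,-40],[0,0,-40],[0,0,-40],[0,0,-40],[0,0,-40],[0,0,-40],[0,0,-40]], "roll": [0,0,0,0,0,0,0,0,0,0,0,0]}}

```text
time_s: 18.63
ee_pos: [472.3, -123.0, 316.6]
eef_rot: [3.141, -0.003, -0.125]
wrist_force: [1.4, -0.7, -0.9]
gripper_width: 0.407
finger_force: 41.5
```

```bash
python3 go.py 524 -191 325 -2.9
```

```text
now [ 472.3 -123.   316.6] -7.2 rp [ 3.141e+00 -3.000e-03] F [ 1.4 -0.7 -0.9] w 34.8 t 18.6333
3 0 [19.9, 20.3, -2.8] roll -1.43
3 1 [19.4, 20.8, -2.8] roll -1.43
3 2 [18.9, 21.3, -2.8] roll -1.43
```

Request:
{"name": "drive_tool", "arguments": {"fingers": [25,25,25,25,25,25,25,25,25], "dp": [[0,0,-6],[20,20,-3],[19.5,21,-3],[15,18,0],[4,3,0],[0,0,0],[0,0,4],[0,0,4],[0,0,0]], "roll": [0,-1.45,-1.45,-1.4,0,0,0,0,0]}}

```text
time_s: 19.38
ee_pos: [524.5, -189.7, 316.3]
eef_rot: [-3.141, 0.001, -0.049]
wrist_force: [-0.2, -1.2, -2.1]
gripper_width: 0.409
finger_force: 41.5
```

```bash
python3 go.py 524.3 -191.3 291 -2.9
```

```text
now [ 524.5 -189.7  316.3] -2.8 rp [-3.141e+00  1.000e-03] F [-0.2 -1.2 -2.1] w 34.9 t 19.3833
1 0 [-0.1, 1.6, 25.3] roll 0.06
```

Request:
{"name": "drive_tool", "arguments": {"fingers": [25,25,25,25,25,25,25,25], "dp": [[0,1,4],[0,0.5,4],[0,0,5],[0,0,5],[0,0,4],[0,0,3],[0,0,0],[0,0,0]], "roll": [0,0,0,0,0,0,0,0]}}

```text
time_s: 20.05
ee_pos: [525.6, -191.9, 291.9]
eef_rot: [-3.141, -0.001, -0.05]
wrist_force: [4.4, 0.3, -0.9]
gripper_width: 0.408
finger_force: 41.6
```

```bash
python3 look.py scene r2 140 270 160 250; python3 go.py
```

```text
scale 6.153846153846154
now [ 525.5 -192.   292. ] -2.9 rp [-3.142e+00 -1.000e-03] F [ 3.3  0.4 -2.5] w 34.8 t 20.1
```

View pics/r2.png

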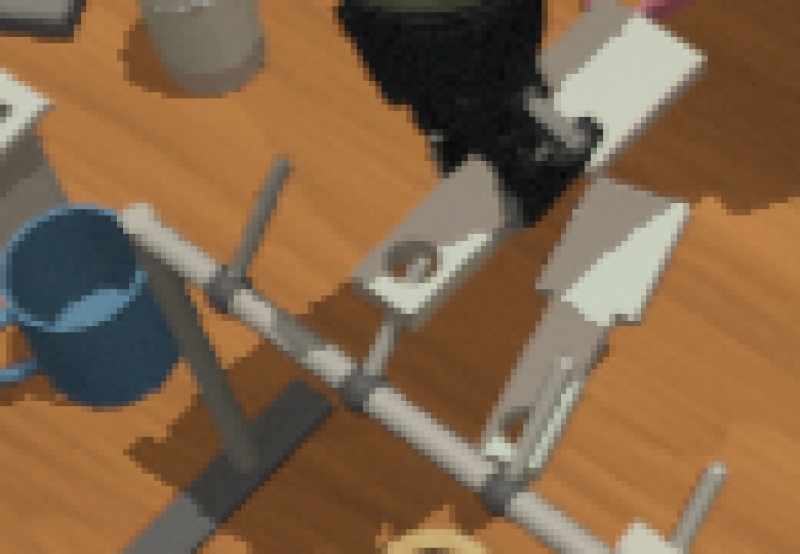

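Request:
{"name": "drive_tool", "arguments": {"fingers": [25,25,25,25,25,25,25,25,25,25,25,25], "dp": [[2,0,2],[2,0,2],[1,0,3],[1,0,4],[1,0,4],[1,0,4],[1,0,4],[2,0,4],[2,0,4],[2,0,4],[2,0,3],[0,0,0]], "roll": [0,0,0,0,0,0,0,0,0,0,0,0]}}

```text
time_s: 21.1
ee_pos: [543.0, -192.8, 253.2]
eef_rot: [-3.141, -0.001, -0.05]
wrist_force: [9.9, -0.2, 2.6]
gripper_width: 0.405
finger_force: 41.8
```

Request:
{"name": "drive_tool", "arguments": {"fingers": [60,60,60,60,60,60,60,60,60,60,60,60], "dp": [[0,0,0],[0,0,0],[0,0,0],[0,0,0],[-10,0,-10],[-15,0,-15],[-25,0,-15],[-30,0,-10],[-20,0,-5],[-10,0,0],[0,0,0],[0,0,0]], "roll": [0,0,0,0,0,0,0,0,0,0,0,0]}}

```text
time_s: 22.1
ee_pos: [432.6, -187.4, 308.7]
eef_rot: [3.142, -0.0, -0.05]
wrist_force: [0.5, 0.8, 0.2]
gripper_width: 0.704
finger_force: 0.0
```

```bash
python3 hung.py; python3 -c "
from h import *
paddles(cap('top'))"; python3 go.py 465 -234.3 150 14 465 -234.3 2 14
```

```text
80 {} 645.0
110 {} 646.0
140 {10: 10} 591.0
170 {-190: 9, -15: 15, 10: 15} 598.0
200 {-190: 9, -15: 18, 135: 4} 604.0
230 {-190: 20, -15: 22, 135: 7} 611.0
260 {-340: 38, -315: 38, -290: 42, -265: 41, -240: 42, -215: 25, -190: 68, -165: 47, -140: 38, -115: 55, -90: 45, -65: 45, -40: 28, -15: 74, 10: 53, 35: 50, 60: 52, 85: 52, 110: 55, 135: 42, 160: 57, 185: 50} 633.0
290 {-290: 32, -240: 4, -215: 86, -190: 23, -115: 49, -65: 13, -40: 90, -15: 14, 35: 22, 60: 20, 110: 29, 135: 107} 613.0
px [232  92] n 830 L 101 orig [813.8  59.3] yaw 98.7 yaw-full 104.7 handleW 96.3 z 23.9
px [231 325] n 415 L 199 orig [ 50.2 102. ] yaw 162.7 yaw-full 138.2 handleW 35.4 z 11.5
now [ 433.1 -187.2  308.3] -2.8 rp [-3.141  0.   ] F [0.1 0.2 0.5] w 59.9 t 22.2
5 0 [6.8, 9.1, 31.7] roll -3.37
5 1 [6.3, 9.5, 31.7] roll -3.37
5 2 [5.7, 9.8, 31.7] roll -3.37
5 3 [5.1, 10.1, 31.7] roll -3.37
5 4 [4.5, 10.4, 31.7] roll -3.37
4 0 [0.0, 0.0, 37.0] roll -0.0
4 3 [0.0, 0.0, 37.0] roll -0.0
```

```bash
python3 look.py scene s1 120 330 140 300; python3 -c "
from h import *
paddles(ld('scene'))"
```

```text
scale 3.75
px [488  22] n 875 L 388 orig [-1025.7   214.2] yaw 95.7 yaw-full 89.8 handleW 86.8 z 6.7
px [192 117] n 2173 L 339 orig [ 275.6 -534.4] yaw -18.8 yaw-full 62.9 handleW 99.9 z 15.3
px [372 176] n 787 L 258 orig [100.9  51.2] yaw -63.5 yaw-full -20.5 handleW 52.7 z 12.8
px [235 208] n 568 L 192 orig [ 468.3 -236.7] yaw 12.4 yaw-full 12.3 handleW 39.1 z 15.6
px [243 354] n 1060 L 108 orig [796.4  80. ] yaw -45.6 yaw-full -81.6 handleW 119.2 z 25.0
```

View pics/s1.png

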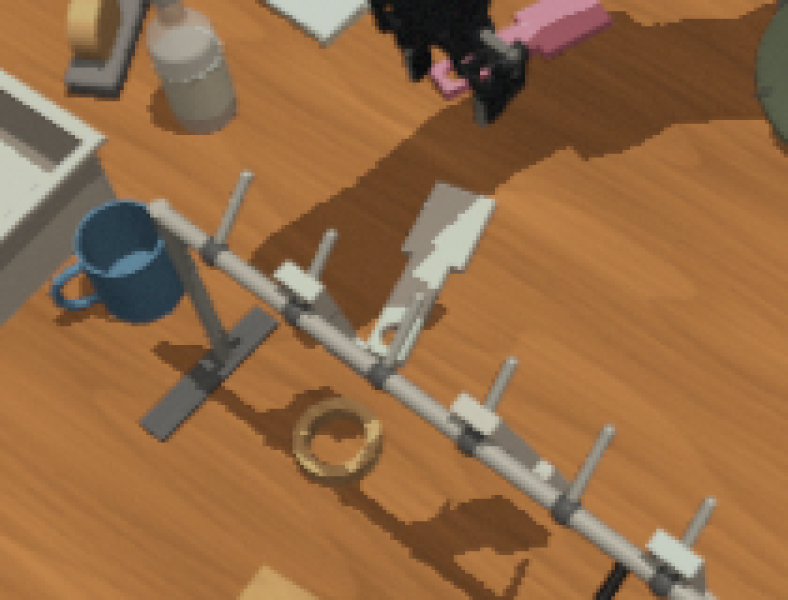

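Three paddles hang on pegs 2, 4 and 6 (white handle ends at (298,283), (475,412) and (675,552)), and the fourth lies in its old place at (435,265).

Request:
{"name": "drive_tool", "arguments": {"fingers": [60,60,60,60,60,60,60,60,60,60,60], "dp": [[6.8,9.1,32],[6.3,9.5,32],[5.7,9.8,32],[5.1,10.1,32],[4.5,10.4,32],[0,0,38],[0,0,38],[0,0,38],[0,0,29],[0,0,3],[0,0,0]], "roll": [-3.4,-3.4,-3.4,-3.4,-3.3,0,0,0,0,0,0]}}

```text
time_s: 23.17
ee_pos: [463.5, -233.6, 1.3]
eef_rot: [-3.139, 0.003, 0.245]
wrist_force: [0.1, 0.3, 0.1]
gripper_width: 0.7
finger_force: 0.0
```

Request:
{"name": "drive_tool", "arguments": {"fingers": [30,25,25,25,25,25,25,25,25,25,25,25], "dp": [[0,0,0],[0,0,0],[0,0,0],[0,0,0],[0,0,-30],[0,0,-40],[0,0,-40],[0,0,-40],[0,0,-40],[0,0,-40],[0,0,-40],[0,0,-40]], "roll": [0,0,0,0,0,0,0,0,0,0,0,0]}}

```text
time_s: 24.17
ee_pos: [463.4, -234.2, 316.7]
eef_rot: [3.14, -0.002, 0.245]
wrist_force: [1.0, -0.5, -0.5]
gripper_width: 0.405
finger_force: 40.8
```

```bash
python3 go.py 521 -276 325 -2.9
```

```text
now [ 463.4 -234.2  316.7] 14.0 rp [ 3.14e+00 -2.00e-03] F [ 1.  -0.5 -0.5] w 34.6 t 24.1667
3 0 [15.3, 18.2, -2.8] roll 5.64
3 1 [17.0, 16.6, -2.8] roll 5.64
3 2 [18.5, 14.8, -2.8] roll 5.64
```

Request:
{"name": "drive_tool", "arguments": {"fingers": [25,25,25,25,25,25,25,25,25], "dp": [[0,0,-6],[15.2,18.2,-3],[16.8,16.6,-3],[14,11,0],[4,4,0],[0,0,0],[0,0,4],[0,0,4],[0,0,0]], "roll": [0,5.6,5.6,5.7,0,0,0,0,0]}}

```text
time_s: 24.92
ee_pos: [519.7, -276.3, 316.3]
eef_rot: [-3.141, 0.001, -0.049]
wrist_force: [-0.0, -0.9, -1.0]
gripper_width: 0.407
finger_force: 40.7
```

```bash
python3 go.py 519.6 -276.1 291 -2.9
```

```text
now [ 519.7 -276.3  316.3] -2.8 rp [-3.141e+00  1.000e-03] F [-0.  -0.9 -1. ] w 34.7 t 24.9167
1 0 [-0.1, -0.2, 25.3] roll 0.09
```

Request:
{"name": "drive_tool", "arguments": {"fingers": [25,25,25,25,25,25,25,25], "dp": [[0,0,4],[0,0,4],[0,0,5],[0,0,5],[0,0,4],[0,0,3],[0,0,0],[0,0,0]], "roll": [0,0,0,0,0,0,0,0]}}

```text
time_s: 25.58
ee_pos: [521.0, -276.7, 291.9]
eef_rot: [-3.142, -0.001, -0.05]
wrist_force: [3.4, 0.0, 0.2]
gripper_width: 0.405
finger_force: 40.8
```

```bash
python3 look.py scene t2 120 250 140 230; python3 go.py
```

```text
scale 6.153846153846154
now [ 520.9 -276.7  292. ] -2.9 rp [-3.142e+00 -1.000e-03] F [ 2.9 -0.1 -0.6] w 34.6 t 25.6333
```

View pics/t2.png

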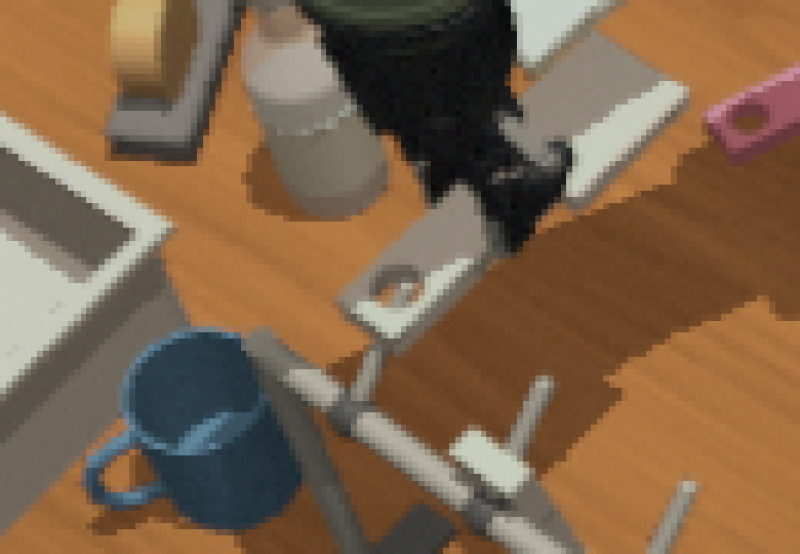

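The peg tip sits in the hole at (403,290).

Request:
{"name": "drive_tool", "arguments": {"fingers": [25,25,25,25,25,25,25,25,25,25,25,25], "dp": [[2,0,2],[2,0,2],[1,0,3],[1,0,4],[1,0,4],[1,0,4],[1,0,4],[2,0,4],[2,0,4],[2,0,4],[2,0,3],[0,0,0]], "roll": [0,0,0,0,0,0,0,0,0,0,0,0]}}

```text
time_s: 26.63
ee_pos: [538.2, -277.6, 253.1]
eef_rot: [-3.141, -0.0, -0.05]
wrist_force: [8.8, -1.2, 1.0]
gripper_width: 0.408
finger_force: 40.9
```

Request:
{"name": "drive_tool", "arguments": {"fingers": [60,60,60,60,60,60,60,60,60,60,60,60], "dp": [[0,0,0],[0,0,0],[0,0,0],[0,0,0],[-10,0,-10],[-15,0,-15],[-25,0,-15],[-30,0,-10],[-20,-10,-5],[0,-30,0],[0,-40,0],[0,-40,0]], "roll": [0,0,0,0,0,0,0,0,0,0,0,0]}}

```text
time_s: 27.63
ee_pos: [442.4, -152.1, 309.6]
eef_rot: [3.141, -0.001, -0.053]
wrist_force: [1.6, -0.1, 0.1]
gripper_width: 0.702
finger_force: 0.0
```

```bash
python3 look.py scene u1 120 345 140 310; python3 go.py 440 0 280 -2.9 430 319 200 16.6 430 319 35 16.6
```

```text
scale 3.5294117647058822
now [ 443.3 -144.3  309.8] -2.6 rp [-3.14e+00 -1.00e-03] F [ 4.2 10.8  2. ] w 59.6 t 27.6833
4 0 [-2.5, -36.0, 7.4] roll 0.08
4 1 [-2.5, -36.0, 7.4] roll 0.08
4 2 [-2.6, -36.0, 7.4] roll 0.08
4 3 [-2.6, -36.0, 7.4] roll 0.08
9 0 [-2.9, -35.3, 8.9] roll -2.17
9 1 [-1.6, -35.4, 8.9] roll -2.17
9 2 [-0.2, -35.5, 8.9] roll -2.17
9 3 [1.1, -35.4, 8.9] roll -2.17
9 4 [2.5, -35.4, 8.9] roll -2.17
9 5 [3.8, -35.3, 8.9] roll -2.17
9 6 [5.1, -35.1, 8.9] roll -2.17
9 7 [6.4, -34.9, 8.9] roll -2.17
9 8 [7.8, -34.6, 8.9] roll -2.17
5 0 [0.0, 0.0, 33.0] roll -0.0
5 4 [0.0, 0.0, 33.0] roll -0.0
```

View pics/u1.png

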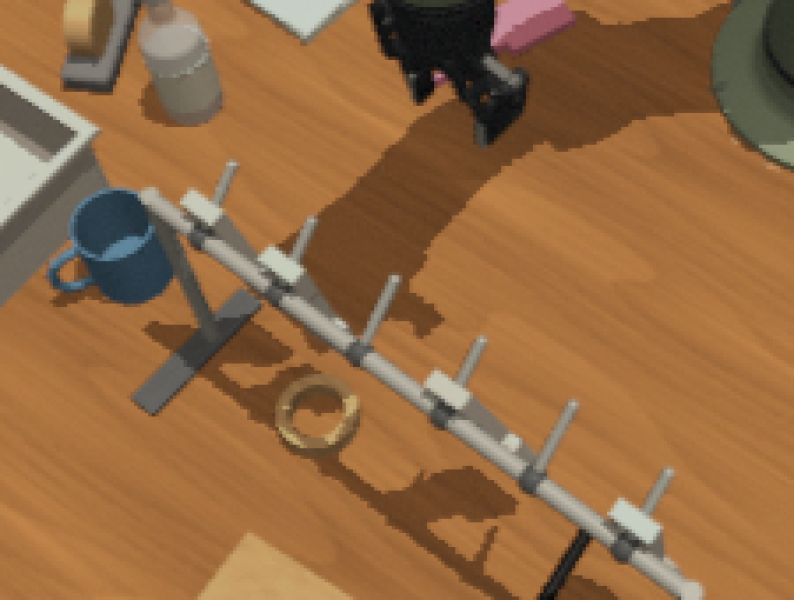

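All four paddles hang, on pegs 1, 2, 4 and 6, with the mug and bottle upright. I'm going back to the knob while the paddles settle.

Request:
{"name": "drive_tool", "arguments": {"fingers": [60,60,60,60,60,60,60,60,60,60,60,60], "dp": [[-2.5,-36,7],[-2.5,-36,7],[-2.5,-36,7],[-2.5,-36,7],[-2.5,-35.5,9],[-1.5,-35.5,9],[0,-35.5,9],[1,-35.5,9],[2.5,-35.5,9],[4,-35.5,9],[5,-35,9],[6.5,-35,9]], "roll": [0,0,0,0,-2.2,-2.2,-2.2,-2.2,-2.2,-2.2,-2.2,-2.2]}}

```text
time_s: 28.68
ee_pos: [431.6, 276.8, 209.0]
eef_rot: [3.141, -0.001, 0.258]
wrist_force: [1.3, -0.1, 0.7]
gripper_width: 0.705
finger_force: 0.0
```

Request:
{"name": "drive_tool", "arguments": {"fingers": [30,10,0,0,0,0,0,0,0,0,0,0], "dp": [[0,0,0],[0,0,0],[0,0,0],[0,0,0],[0,0,0],[0,0,0],[0,0,0],[0,0,0],[0,0,0],[0,0,0],[0,0,0],[0,0,0]], "roll": [-2,0,0,0,0,0,0,0,0,0,0,0]}}

```text
time_s: 29.68
ee_pos: [432.0, 275.8, 208.8]
eef_rot: [-3.142, -0.0, 0.292]
wrist_force: [-0.6, -1.0, -0.6]
gripper_width: -0.003
finger_force: 0.0
```

```bash
python3 hung.py; sleep 0; python3 go.py 440 325 100 16.6 440 325 35 16.6
```

```text
80 {} 
110 {} 646.0
140 {10: 9} 592.0
170 {-190: 9, -15: 12, 10: 18, 160: 4} 599.0
200 {-265: 10, -190: 10, -15: 19, 135: 4} 602.0
230 {-265: 21, -190: 16, -15: 23, 135: 6} 609.0
260 {-340: 43, -315: 36, -290: 40, -265: 53, -240: 40, -215: 30, -190: 68, -165: 47, -140: 38, -115: 54, -90: 42, -65: 46, -40: 28, -15: 75, 10: 52, 35: 51, 60: 52, 85: 52, 110: 52, 135: 40, 160: 58, 185: 50} 633.0
290 {-315: 19, -290: 80, -215: 79, -190: 23, -115: 35, -65: 12, -40: 89, -15: 15, 35: 22, 60: 20, 110: 29, 135: 113} 614.0
now [432.1 275.8 208.8] 16.7 rp [-3.142  0.   ] F [-0.1 -0.3  0.2] w -0.5 t 29.7333
3 0 [7.3, -14.9, 36.3] roll 0.04
3 1 [7.2, -15.0, 36.3] roll 0.04
3 2 [7.2, -15.0, 36.3] roll 0.04
2 0 [0.0, 0.0, 32.5] roll -0.0
2 1 [0.0, 0.0, 32.5] roll -0.0
```

Request:
{"name": "drive_tool", "arguments": {"fingers": [0,0,0,0,0,0,0,0,0,0,0,0], "dp": [[7.2,-15,36],[7.2,-15,36],[7.2,-15,36],[0,0,33],[0,0,32],[0,0,0],[0,0,0],[0,0,0],[0,0,0],[0,0,0],[0,0,0],[0,0,0]], "roll": [0,0,0,0,0,0,0,0,0,0,0,0]}}

```text
time_s: 30.73
ee_pos: [440.3, 325.2, 36.7]
eef_rot: [-3.141, -0.001, 0.291]
wrist_force: [0.8, -0.3, 0.1]
gripper_width: 0.003
finger_force: 0.0
```

```bash
python3 - <<'E'
from h import *
import subprocess
a=ld('scene')['img'].astype(int); b=cap('scene')['img'].astype(int)
# hang zone differences against picture 1 s ago
d=(abs(a-b).max(-1)>60)[140:310,150:345]; v,u=np.nonzero(d); print('changed px',d.sum(), (u.min()+150,u.max()+150,v.min()+140,v.max()+140) if d.sum() else '')
E
python3 go.py
```

```text
changed px 2570 (np.int64(260), np.int64(344), np.int64(140), np.int64(309))
now [440.1 325.2  36.5] 16.7 rp [-3.141e+00 -1.000e-03] F [0.4 0.2 0.2] w -0.2 t 30.7833
```

Request:
{"name": "drive_tool", "arguments": {"fingers": [0,0,0,0,0,0,0,0,0,0,0,0], "dp": [[0,0,0],[0,0,0],[0,0,0],[0,0,0],[0,0,0],[0,0,0],[0,0,0],[0,0,0],[0,0,0],[0,0,0],[0,0,0],[0,0,0]], "roll": [0,0,0,0,0,0,0,0,0,0,0,0]}}

```text
time_s: 31.78
ee_pos: [439.8, 325.1, 35.8]
eef_rot: [-3.142, -0.0, 0.292]
wrist_force: [-0.2, 0.1, 0.4]
gripper_width: 0.004
finger_force: 0.0
```

```bash
python3 - <<'E'
from h import *
A=cap('scene');
E
python3 - <<'E'
from h import *
a=ld('scene')['img'].astype(int)
b=cap('scene')['img'].astype(int); d=(abs(a-b).max(-1)>50); print('changed',d.sum())
E
python3 hung.py
```

```text
changed 0
80 {} 646.0
110 {} 646.0
140 {10: 10} 592.0
170 {-190: 8, -15: 14, 10: 15, 135: 4} 599.0
200 {-265: 11, -190: 11, -15: 19, 135: 4} 602.0
230 {-290: 4, -265: 18, -190: 15, -15: 22, 135: 6} 608.0
260 {-340: 38, -315: 39, -290: 36, -265: 55, -240: 43, -215: 30, -190: 69, -165: 45, -140: 38, -115: 54, -90: 44, -65: 45, -40: 27, -15: 75, 10: 50, 35: 55, 60: 52, 85: 53, 110: 56, 135: 45, 160: 56, 185: 50} 633.0
290 {-315: 20, -290: 80, -265: 4, -215: 79, -190: 26, -115: 40, -65: 13, -40: 88, -15: 15, 35: 21, 60: 19, 110: 28, 135: 106} 613.0
```

Request:
{"name": "drive_tool", "arguments": {"fingers": [0,0,0,0,0,0,0,0,0,0,0,0], "dp": [[0,0,0],[0,0,0],[0,0,0],[0,0,0],[0,0,0],[0,0,0],[0,0,0],[0,0,0],[0,0,0],[0,0,0],[0,0,0],[0,0,0]], "roll": [0,0,0,0,0,0,0,0,0,0,0,0]}}

```text
time_s: 32.93
ee_pos: [439.8, 325.1, 35.8]
eef_rot: [-3.142, -0.0, 0.292]
wrist_force: [0.3, 0.2, -0.5]
gripper_width: -0.001
finger_force: 0.0
```

Run:
```python
from h import *
a=ld('scene')['img'].astype(int)
b=cap('scene')['img'].astype(int); d=(abs(a-b).max(-1)>50); print('changed over 1s',d.sum(),np.argwhere(d)[:10].tolist())
```

```text
changed over 1s 0 []
```

Request:
{"name": "drive_tool", "arguments": {"fingers": [0,0,0,0,0,0,0,0,0,0], "dp": [[8,0,0],[9,0,0],[8,0,0],[2,0,0],[2,0,0],[2,0,0],[2,0,0],[2,0,0],[2,0,0],[0,0,0]], "roll": [0,0,0,0,0,0,0,0,0,0]}}

```text
time_s: 33.82
ee_pos: [474.9, 335.7, 35.8]
eef_rot: [3.141, 0.001, 0.292]
wrist_force: [-3.5, -1.2, 3.0]
gripper_width: 0.002
finger_force: 2.0
```

Request:
{"name": "drive_tool", "arguments": {"fingers": [0,0,0,0], "dp": [[2,0,0],[2,0,0],[1,0,0],[0,0,0]], "roll": [0,0,0,0]}}

```text
time_s: 34.15
ee_pos: [480.3, 337.3, 35.8]
eef_rot: [-3.141, -0.0, 0.292]
wrist_force: [-0.4, 0.4, -1.0]
gripper_width: -0.006
finger_force: 0.1
```

Request:
{"name": "drive_tool", "arguments": {"fingers": [0,0,0,0,0,0], "dp": [[2,0,0],[2,0,0],[1,0,0],[1,0,0],[0,0,0],[0,0,0]], "roll": [0,0,0,0,0,0]}}

```text
time_s: 34.65
ee_pos: [485.8, 338.9, 35.8]
eef_rot: [-3.142, 0.0, 0.292]
wrist_force: [0.7, -0.5, -0.2]
gripper_width: -0.004
finger_force: 0.0
```

Request:
{"name": "drive_tool", "arguments": {"fingers": [0,0,0,0,0,0], "dp": [[1,0,0],[1,0,0],[1,0,0],[1,0,0],[0,0,0],[0,0,0]], "roll": [0,0,0,0,0,0]}}

```text
time_s: 35.15
ee_pos: [487.2, 339.3, 35.7]
eef_rot: [3.14, 0.004, 0.293]
wrist_force: [-18.3, -7.2, 14.2]
gripper_width: 0.0
finger_force: 9.3
```

Firm stop at 49 mm of advance, about 14 mm beyond first contact, so the knob is home. I'm backing off to check.

Request:
{"name": "drive_tool", "arguments": {"fingers": [0,0,0,0,0,0,0,0,0,0], "dp": [[-5,0,0],[-15,0,0],[-25,0,0],[-15,0,-20],[0,10,-35],[0,20,-35],[0,30,-20],[0,30,0],[0,20,0],[0,0,0]], "roll": [0,0,0,0,0,0,0,0,0,0]}}

```text
time_s: 35.98
ee_pos: [465.4, 213.0, 146.1]
eef_rot: [3.139, -0.001, 0.287]
wrist_force: [0.3, -0.1, -1.0]
gripper_width: 0.002
finger_force: 0.0
```

```bash
python3 - <<'E'
from h import *
c=cap('scene'); P=cloud(c)
k=(c['img'].max(-1)<60)&(np.hypot(P[...,0]-507,P[...,1]-342)<45)&(P[...,2]>25)&(P[...,2]<68)
print(k.sum(),np.round(np.median(P[k],0),1),np.round(P[k].min(0)))
E
python3 hung.py | tail -2; python3 go.py
```

```text
83 [514.2 341.4  57.6] [500. 329.  45.]
260 {-340: 39, -315: 38, -290: 35, -265: 53, -240: 41, -215: 26, -190: 64, -165: 46, -140: 38, -115: 52, -90: 45, -65: 44, -40: 26, -15: 75, 10: 50, 35: 51, 60: 49, 85: 54, 110: 53, 135: 40, 160: 58, 185: 49} 633.0
290 {-315: 18, -290: 82, -215: 78, -190: 28, -115: 37, -65: 10, -40: 90, -15: 15, 35: 25, 60: 19, 110: 28, 135: 113} 613.0
now [464.1 216.9 146. ] 16.6 rp [-3.142e+00 -1.000e-03] F [-0.2  1.6  0.5] w 0.0 t 36.0833
```

```bash
python3 -c "
from cell import env
print(env.job_done())"
```

```text
the job is handed in; nothing more can be done
None
```

I pulled the lamp knob out to its stop, hung all four white paddles still on pegs 1, 2, 4 and 6, then pushed the knob fully home; the mug and bottle were never touched, and I handed the job in at about 36 s, though no verdict came back.

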